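# Load a calibration standard from a crowded inclined rack into the microscope

## Task

Take the standard with the stepped head out of the crowded slanted rack, without pulling out or disturbing its neighbours, and set it gently upright in the middle of the round pad on the microscope's stage while the stage is still out. Let go of it, then slide the stage fully home so that the standard stands upright under the objective; nothing may touch the objective.

Things in the scene. Friction and masses are not known exactly. Their poses are not given: they have to be found in the camera images.
- standard_stepped: Plain aluminium cylinder, 30 mm in diameter, 110 mm long with a stepped head: 30 mm wide up to 88 mm above the foot, 20 mm wide up to 99 mm, 10 mm wide up to 110 mm. The only one so shaped. Origin: centre of its foot; its z axis runs along the cylinder to the head. 0.15 to 0.31 kg. It stands loosely in one of the four pockets of the rack's middle row (which one varies), its lowest 34 mm inside the block.
- standard_cone: Plain aluminium cylinder, 30 mm in diameter, 110 mm long, head a cone from 88 mm up. Origin: centre of its foot; its z axis runs along the cylinder to the head. 0.22 kg. Not to be disturbed. In another pocket of the middle row.
- standard_dome: Plain aluminium cylinder, 30 mm in diameter, 105 mm long, head a dome from 90 mm up. Origin: centre of its foot; its z axis runs along the cylinder to the head. 0.22 kg. Not to be disturbed. In another pocket of the middle row.
- standard_flat: Plain aluminium cylinder, 30 mm in diameter, 108 mm long, flat head. Origin: centre of its foot; its z axis runs along the cylinder to the head. 0.22 kg. Not to be disturbed. In another pocket of the middle row.
- standard_rear_a: Plain aluminium cylinder, 30 mm in diameter, 108 mm long, flat head. Origin: centre of its foot; its z axis runs along the cylinder to the head. 0.22 kg. Not to be disturbed. In the rack's upper row, the pocket on its -y side.
- standard_rear_b: Plain aluminium cylinder, 30 mm in diameter, 105 mm long, domed head. Origin: centre of its foot; its z axis runs along the cylinder to the head. 0.22 kg. Not to be disturbed. In the rack's upper row, the pocket on its +y side.
- standard_front: Plain aluminium cylinder, 30 mm in diameter, 110 mm long, conical head. Origin: centre of its foot; its z axis runs along the cylinder to the head. 0.22 kg. Not to be disturbed. In the single pocket of the rack's lower row.
- rack: Grey plastic block 130 x 190 x 42 mm on a dark steel stand, fixed, crowded with seven aluminium standards. Origin: on the table, centre of the stand; z up, y along the rows. The block is tilted 30 degrees about y, so the pockets and standards lean, heads to the rack's -x: the pocket axis is (-0.5, 0, 0.866) in the rack's frame; they come out along it; 'up the slope' is (0.866, 0, 0.5).
- rack_face (a point): Middle of the rack block's slanted top face; axes as the rack's. From here the pockets lie, (mm up the slope, mm along y): middle row (0,-69), (0,-23), (0,23), (0,69); upper row (42,-46), (42,46); lower row (-42,0). They are 34 mm deep, square to the face and 2 mm wider than the standards, which therefore lean some 3 degrees farther than the pockets do.
- rack_middle (a point): Bottom of the rack block, under its middle; axes as the rack's. Neighbours are only 16 to 18 mm apart, so fingers fit beside a middle-row standard only if they close along a line about 30 degrees from 'up the slope': turned towards +y for the pockets at y = -23 and +69 mm, towards -y for those at +23 and -69 mm.
- microscope: Large grey microscope, fixed; base plate 240 x 500 mm, 36 mm high, tall column and head at its +y end. Origin: on the table on the optical axis; z up. Its stage slides along its +y axis (away from the rack). The head overhangs the optical axis from 20 mm on the -y side of it, 285 mm above the table and up.
- objective: Steel objective, 48 mm in diameter, 95 mm long, hanging on the optical axis over the home position. Origin: its lower end, 205 mm above the table (34 mm above a standard that stands on the pad). Must not be touched.
- stage (a joint): Sliding aluminium stage of the microscope, in m: 0 is fully out (towards the rack, for loading), 0.15 is fully home, against its stop, with the pad under the objective. Grows as the stage moves along the microscope's +y axis. It starts at 0 to 0.02. Friction about 2.5 N; it stays where it is left.
- pad (a point): Centre of the top face of the round black pad on the stage, 70 mm in diameter, flat, 61 mm above the table, standing 5 mm proud of the stage plate. Moves with the stage; axes as the microscope's.
- stage_handle (a point): Middle of the upper edge of the stage's black handle, an upright plate 70 mm wide (along the microscope's x), 12 mm thick (along its y) and 55 mm high, on the -y end of the stage, 130 mm from the pad centre; edge 111 mm above the table. Push it, or pinch it from above, to slide the stage. Moves with the stage; axes as the microscope's.
Not all that is in view belongs to the job. What is shaped like the standard_stepped but turquoise is not meant.

How it is judged:
By the outcome, as a careful person would: the job done as asked, in the order asked, and still so for the second after the job is handed in, with the robot touching nothing.
It also fails if it takes over 58 s, if anything falls off the work surface, if the arm or the gripper's body presses on something with over 40 N, if the wrist force passes 120 N, or if a joint passes its speed limit or range.

## Robot

A 6-joint arm with a two-finger parallel gripper is mounted at the origin on the work surface. World frame = base frame: x ahead of the robot, y to its left, z up, the work surface at z = 0. Lengths are in mm, angles in rad, forces in N, time in s.
With the tool pointing down it reaches from about 275 to 1000 mm from the base axis. Payload 8.4 kg.
Tool frame: the origin (TCP) lies at the very end of the fingers, on their centre line; the grasp point (between the pads) lies 19 mm behind it; y points along the fingers, x is the direction in which the jaws open and shut, and the axes are right-handed (so a half turn about y gives the same grasp; the last joint's range is limited). The gripper opens to 85 mm and grips with 20 to 120 N. Pads are 22 mm wide; open, the fingers measure 114 mm over their backs; the gripper's body (76 mm by 85 mm) begins 54 mm behind the grasp point. The pads swing forward as they close: fully open they stand 13 mm farther back than shut.
Start: joints at [-1.298, 0.353, 1.633, -0, 1.155, -0.002], TCP at [169.595, -601.553, 231.281] pointing down, gripper open.
Joint ranges: [-2.63, 2.63], [-0.92, 2.1], [0.06, 2.66], [-1.3, 4.44], [0, 2.69], [-3.02, 3.02]. Speed limits (rad/s): [2.22, 2.22, 2.79, 3.14, 3.14, 3.14].

## Interface

Orientations are given as [roll, pitch, yaw] about the fixed x, y, z axes, in that order (R = Rz(yaw) Ry(pitch) Rx(roll)).
In Python, from rig import r gives the robot as it stands.
- The arm moves only by the tool servo_tool, never from a script. Its argument "motion" is a list of rows, each a list of 7 numbers: the opening, from -1 (shut) to 1 (fully open), then the shift along the tool's x, y, z in m, then the turn, a rotation vector about the tool's x, y, z in units of 10 degrees (1.0 is 10 degrees). A call has 1 to 12 rows; each row is the pose to reach, as a shift and turn from the pose commanded when the call began, along the tool's axes at that moment; what a row does not reach only later rows make up. A row lasts 1/8 s, in which the tool goes at most 62.5 mm and 10.7 degrees, less where a joint would pass 70% of its speed; a pose out of reach is approached as far as the arm can. A call with a gripper value outside its range is refused whole. The fingers move at their own pace and stop on an object; "grip_force" is the grip in N (left out, the last holds). Time passes only in rows, so rows that repeat a pose let the fingers close. It gives the time, the measured TCP pose, the force and the opening at its end, in the units of the state.
- r.sense(): the state, without advancing time (a new reading comes with each control period).
- r.grab_frame(name): name is "side" or "top" or "wrist"; returns the picture (420x560x3 uint8, red, green, blue); there is no depth.
- r.calibration(name): a dict with "fx", "fy", "cx", "cy" (pixels), "distortion" ([k1, k2, p1, p2, k3] as OpenCV has them; the pictures are not rectified), "R" (3x3) and "t" (3): a world point X has camera coordinates R X + t; the wrist camera has in their place "mount" (4x4, takes a point from camera to tool coordinates, whose origin is the TCP and whose axes are the tool frame's). Camera axes: x right, y down, z forward; pixel columns grow to the right and rows downward; lengths in mm; the calibration is good to about 2 mm. A picture is of the moment at which its call begins: read the wrist's pose just before it. calibration takes no time and is no camera call.
- r.sign_off(): hands the job in, once; it reports no verdict.
The state is a dict: "clock": time; "qpos": joint angles; "qvel": joint speeds; "joint_efforts": joint torques, N m; "eef_pos": TCP position; "tcp_rot": TCP orientation; "contact_force": force on the tool from outside, world axes, zero at the start; "wrist_torque": the same for the moment, N m; "opening": opening from 0.0 (shut) to 1.0 (fully open).
Only numpy, scipy, OpenCV 4.12 (cv2) and the standard library are available. Lean on these libraries where they do the work, as an engineer would, in place of code of your own. Each camera call takes 0.05 s, during which the arm holds its last target. There are 200 camera calls.

## Working session

There is one attempt and no reset: what is moved stays moved. The work goes in short steps, Python scripts to look and compute and a tool call to move; the robot and the scene stay as the last step left them, time stands still between calls to the robot, and variables do not carry over. Pictures are saved under pics/ and viewed, on a budget of 10 in all, crops included, one or two more only if the job needs it, and the job is handed in when it is done.

Besides the shell and the picture viewer there is one more tool, called after "Call:" as name([rows], argument=value, ...), one row to a line, values as JSON. servo_tool: Moves the arm, as the interface text tells. Its arguments: {"type":"object","properties":{"motion":{"type":"array","items":{"type":"array","items":{"type":"number"}}},"grip_force":{"type":"number"}},"required":["motion"]}

```bash
ls; mkdir -p pics; python3 - <<'E'
from rig import r
import cv2,numpy as np
print(r.sense())
for n in("side","top","wrist"):
    c=r.calibration(n);print(n,{k:np.round(v,4).tolist() for k,v in c.items()})
a=[r.grab_frame(n) for n in("side","top","wrist")]
for n,i in zip(("side","top","wrist"),a): cv2.imwrite(f"pics/{n}0.png",i[:,:,::-1])
E
```

```text
pics
{'clock': 0.0, 'qpos': array([-1.29837792e+00,  3.53626823e-01,  1.63415053e+00,  2.59567226e-05,
        1.15518932e+00, -2.41754440e-03]), 'qvel': array([-3.07893874e-05, -8.08337630e-04, -8.68036100e-04,  1.34030206e-04,
        3.76161109e-04,  1.31969933e-03]), 'joint_efforts': array([-3.39430124e-03, -6.05254269e+01, -3.42069268e+01, -2.40308345e-04,
        9.33509757e-03, -3.48986623e-05]), 'eef_pos': array([ 169.48603611, -601.08115041,  230.56798283]), 'tcp_rot': array([-1.57076927e+00,  1.37395656e-03, -1.29597085e+00]), 'contact_force': array([ 0.58451678,  0.03565391, -0.51037738]), 'wrist_torque': array([0.06734021, 0.03991961, 0.03720636]), 'opening': 1.0005409062646682}
side {'fx': 435.4816, 'fy': 435.4816, 'cx': 276.9856, 'cy': 215.268, 'distortion': [-0.0046, 0.0, 0.0, 0.0, 0.0], 'R': [[-0.958, -0.2862, -0.0151], [-0.1833, 0.6523, -0.7354], [0.2204, -0.7018, -0.6774]], 't': [430.9014, 197.88, 1152.253]}
top {'fx': 421.643, 'fy': 421.643, 'cx': 280.7012, 'cy': 209.2443, 'distortion': [-0.0181, 0.0, 0.0, 0.0, 0.0], 'R': [[-0.0218, -0.9996, 0.0171], [-0.9978, 0.0207, -0.0631], [0.0627, -0.0185, -0.9979]], 't': [-14.6726, 467.9318, 1102.7616]}
wrist {'fx': 351.1042, 'fy': 351.1042, 'cx': 281.8015, 'cy': 212.4919, 'distortion': [0.0245, 0.0, 0.0, 0.0, 0.0], 'mount': [[1.0, -0.0004, -0.0003, 0.4972], [0.0002, -0.2908, 0.9568, -142.8093], [-0.0005, -0.9568, -0.2908, 74.8163], [0.0, 0.0, 0.0, 1.0]]}
```

View pics/side0.png

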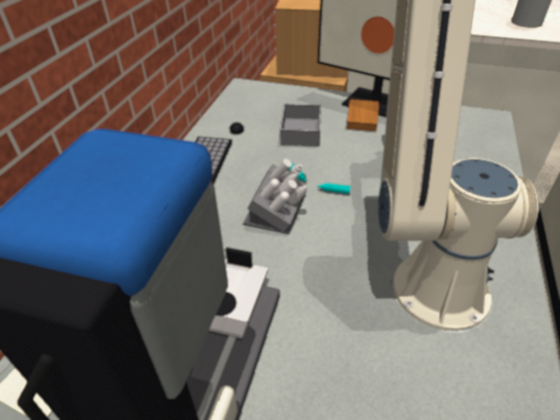

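View pics/top0.png

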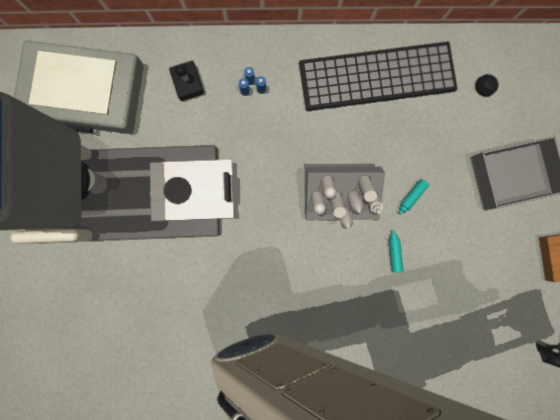

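```bash
python3 - <<'E'
import cv2,numpy as np
a=cv2.imread("pics/top0.png")[155:235,295:390]; b=cv2.imread("pics/side0.png")[150:240,240:320]
A=cv2.resize(a,(475,400),interpolation=cv2.INTER_CUBIC);B=cv2.resize(b,(320,360),interpolation=cv2.INTER_CUBIC)
o=np.zeros((400,800,3),np.uint8);o[:,:475]=A;o[:360,480:]=B;cv2.imwrite("pics/crop.png",o)
E
cat > h.py <<'E'
import numpy as np,cv2
from scipy.spatial.transform import Rotation as Ro
from rig import r
def Kc(c): return np.array([[c["fx"],0,c["cx"]],[0,c["fy"],c["cy"]],[0,0,1.]]),np.array(c["distortion"],float)
def extr(n,s=None):
    c=r.calibration(n)
    if n!="wrist": return np.array(c["R"]),np.array(c["t"])
    M=np.array(c["mount"]);Rt=Ro.from_euler("xyz",s["tcp_rot"]).as_matrix()
    Rw=Rt@M[:3,:3];tw=Rt@M[:3,3]+s["eef_pos"]
    return Rw.T,-Rw.T@tw
def proj(n,X,s=None):
    K,d=Kc(r.calibration(n));R,t=extr(n,s)
    return cv2.projectPoints(np.atleast_2d(X).astype(float),cv2.Rodrigues(R)[0],t,K,d)[0].reshape(-1,2)
def ray(n,p,s=None):
    K,d=Kc(r.calibration(n));R,t=extr(n,s)
    u=cv2.undistortPoints(np.array([[p]],float),K,d)[0,0]
    v=R.T@np.array([u[0],u[1],1]);return -R.T@t,v/np.linalg.norm(v)
def onz(n,p,z,s=None):
    o,v=ray(n,p,s);return o+v*(z-o[2])/v[2]
def tri(*rays):
    A=sum(np.eye(3)-np.outer(v,v) for o,v in rays);b=sum((np.eye(3)-np.outer(v,v))@o for o,v in rays)
    X=np.linalg.solve(A,b);return X,[np.linalg.norm(np.cross(X-o,v)) for o,v in rays]
E
python3 - <<'E'
from h import *
for p in [(304,166),(383,163),(177,190),(227,187),(415,197),(396,252)]: print(p,onz("top",p,61).round(1))
for p in [(145,146),(215,146),(219,237),]: print(p,onz("top",p,36).round(1))
# triangulate: pad centre, handle top middle, side px
print(tri(ray("top",(177,190)),ray("side",(225,302))))
print(tri(ray("top",(228,187)),ray("side",(239,252))))
E
```

```text
(304, 166) [574.3 -85.9  61. ]
(383, 163) [ 578.4 -289.6   61. ]
(177, 190) [519.1 238.6  61. ]
(227, 187) [524.2 111.6  61. ]
(415, 197) [ 488.9 -368.9   61. ]
(396, 252) [ 349.7 -314.3   61. ]
(145, 146) [639.4 327.2  36. ]
(215, 146) [635.8 144.3  36. ]
(219, 237) [397.6 136.8  36. ]
(array([514.31455305, 236.30607104,  65.16791912]), [np.float64(4.415953434138769), np.float64(4.415953434138481)])
(array([519.09834615, 104.60311985, 103.65211182]), [np.float64(0.04098057517330082), np.float64(0.04098057517313823)])
```

View pics/crop.png

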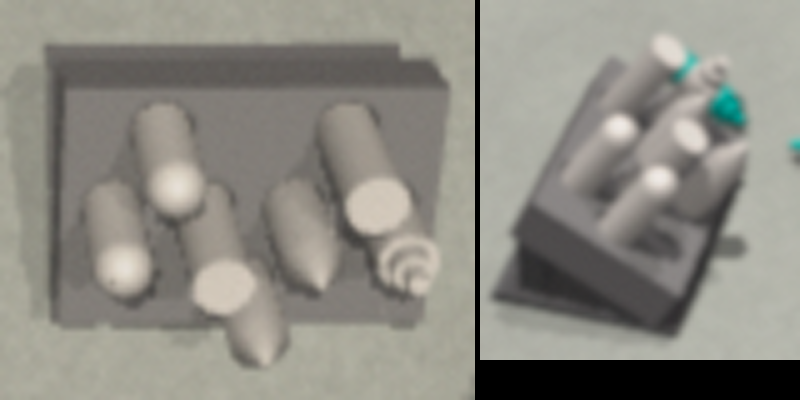

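```bash
cat > fit.py <<'E'
from h import *
from scipy.optimize import least_squares
P={"flatA":(42,-46,108),"domeB":(42,46,105),"dome":(0,69,105),"flat":(0,23,108),"cone":(0,-23,110),"front":(-42,0,110),"step":(0,-69,110)}
def axis(lean): return np.array([-np.sin(lean),0,np.cos(lean)])
def foot(u,v):  # relative to face middle
    a=axis(np.pi/6);up=np.array([.866,0,.5]);return up*u+np.array([0,v,0])-34*a
def world(p,X): return np.array(p[:3])+Ro.from_euler("z",p[3]).apply(X)
def head(p,n,L=None):
    u,v,l=P[n];return world(p,foot(u,v)+axis(np.radians(33))*(L or l))
E
python3 - <<'E'
from fit import *
T={"flatA":(370.6,196.4),"dome":(319.8,209.2),"flat":(339.4,212.4),"cone":(359,213),"front":(347.6,228),"step":(378.2,211.2),"domeB":(330.4,193)}
S={"flatA":(287,162.5),"flat":(292.3,183.8),"step":(299,166.5),"front":(305.5,185.8),"dome":(285.3,194.5)}
def res(p): return np.concatenate([proj("top",head(p,n))[0]-T[n] for n in T]+[proj("side",head(p,n))[0]-S[n] for n in S])
f=least_squares(res,[500,-190,100,0],x_scale=[1,1,1,.01],loss="soft_l1")
print(f.x.round(3),res(f.x).round(1).reshape(-1,2).tolist())
print("foot",world(f.x,foot(0,-69)).round(1),"head",head(f.x,"step").round(1))
E
```

```text
[ 4.93057e+02 -1.85548e+02  7.69710e+01 -4.30000e-02] [[-0.1, -0.7], [-0.0, 1.0], [-0.1, -1.2], [-0.2, -1.0], [-0.2, -0.6], [-0.0, 1.3], [0.5, 1.2], [-0.3, 0.1], [-1.1, 0.1], [1.7, -0.8], [0.1, 1.1], [0.5, -0.4]]
foot [ 507.1 -255.2   47.5] head [ 447.2 -252.7  139.8]
```

```bash
cat >> h.py <<'E'
def delta(pos,R,s=None):
    s=s or r.sense();R0=Ro.from_euler("xyz",s["tcp_rot"]).as_matrix()
    return (R0.T@(np.array(pos)-s["eef_pos"])/1000).round(4).tolist(),(np.degrees(Ro.from_matrix(R0.T@R).as_rotvec())/10).round(3).tolist()
def frame(ty,jx):
    y=np.array(ty)/np.linalg.norm(ty);x=jx-np.dot(jx,y)*y;x/=np.linalg.norm(x);return np.column_stack([x,y,np.cross(x,y)])
E
cat >> fit.py <<'E'
def grasp(p,hg=70,back=0,lean=33):
    z=Ro.from_euler("z",p[3]);a=z.apply(axis(np.radians(lean)))
    j=z.apply(np.array([.866,0,.5])*np.cos(np.pi/6)+np.array([0,-.5,0]))
    R=frame(-a,j);f=world(p,foot(0,-69))
    return f+a*(hg-19+back),R
E
python3 - <<'E'
from fit import *
p=[493.1,-185.5,77,-.043]
for b in(0,100):
  pos,R=grasp(p,70,b);print(pos.round(1),delta(pos,R))
E
```

```text
[ 479.4 -254.    90.3] ([-0.25, 0.1407, 0.3925], [2.616, -4.059, -2.132])
[ 425.  -251.6  174.2] ([-0.2671, 0.0568, 0.3407], [2.616, -4.059, -2.132])
```

Call:
servo_tool([
  [1,-0.033,0.007,0.043,0.33,-0.5,-0.27],
  [1,-0.067,0.014,0.085,0.65,-1.0,-0.53],
  [1,-0.1,0.021,0.128,1.0,-1.5,-0.8],
  [1,-0.134,0.028,0.17,1.3,-2.0,-1.07],
  [1,-0.167,0.035,0.213,1.65,-2.55,-1.33],
  [1,-0.2,0.043,0.255,1.96,-3.05,-1.6],
  [1,-0.234,0.05,0.298,2.3,-3.55,-1.87],
  [1,-0.267,0.057,0.341,2.616,-4.06,-2.13],
  [1,-0.267,0.057,0.341,2.616,-4.06,-2.13],
  [1,-0.267,0.057,0.341,2.616,-4.06,-2.13],
  [1,-0.267,0.057,0.341,2.616,-4.06,-2.13],
], grip_force=40)

```text
clock: 1.52
eef_pos: [425.4, -253.3, 174.8]
tcp_rot: [-1.258, -0.492, -0.647]
contact_force: [0.4, 0.0, 0.0]
opening: 1.0
```

```bash
python3 - <<'E'
from fit import *
import pickle
p=[493.1,-185.5,77,-.043]
s=r.sense();im=r.grab_frame("wrist")[:,:,::-1].copy();print(s["eef_pos"],s["tcp_rot"],s["qpos"].round(2))
pickle.dump(s,open("s1.pkl","wb"));cv2.imwrite("pics/w1raw.png",im)
for n in P:
    q=proj("wrist",head(p,n),s)[0];print(n,q.round())
    cv2.drawMarker(im,tuple(int(v) for v in q),(0,0,255),0,10)
u=proj("wrist",np.array([head(p,"step",88),head(p,"step",60),head(p,"step",34)]),s);print(u.round())
for q in u: cv2.drawMarker(im,tuple(int(v) for v in q),(0,255,0),0,10)
cv2.imwrite("pics/w1.png",cv2.resize(im,(784,588)))
E
```

```text
[ 425.44210916 -253.25275608  174.76627774] [-1.25774817 -0.49233494 -0.64701735] [-0.8   0.08  2.3   0.91  0.49 -0.99]
flatA [324. 168.]
domeB [232.   1.]
dome [129.   1.]
flat [185.  92.]
cone [234. 172.]
front [141. 175.]
step [278. 242.]
[[278. 229.]
 [278. 215.]
 [279. 205.]]
```

View pics/w1.png

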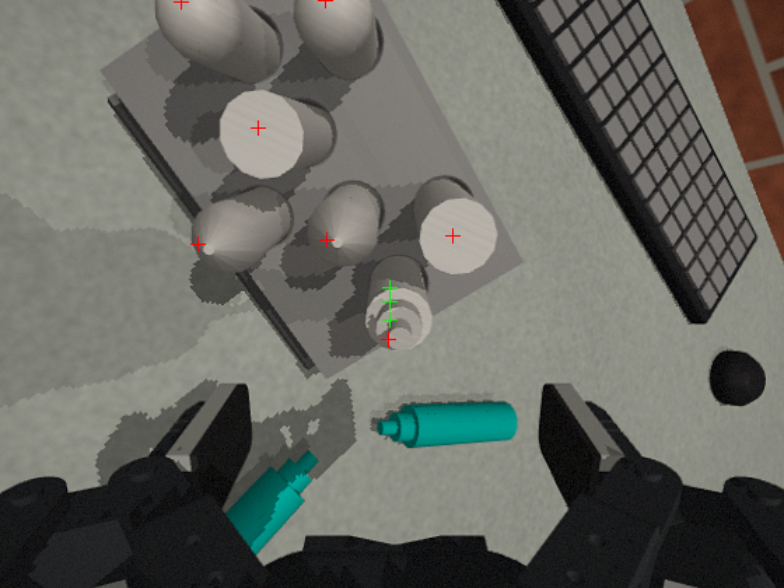

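```bash
python3 - <<'E'
from fit import *
import pickle
s=pickle.load(open("s1.pkl","rb"))
T={"flatA":(370.6,196.4),"dome":(319.8,209.2),"flat":(339.4,212.4),"cone":(359,213),"front":(347.6,228),"step":(378.2,211.2)}
S={"flatA":(287,162.5),"flat":(292.3,183.8),"step":(299,166.5),"front":(305.5,185.8)}
W={"flatA":(327,168.6),"flat":(187,95.7),"cone":(241.5,173.6),"front":(148.6,178),"step":(285.7,234.5)}
def hd(p,n):
    u,v,l=P[n];a=axis(p[4]);a=a+np.array([0,p[5],0]);return world(p,foot(u,v)+a/np.linalg.norm(a)*l)
def res(p): return np.concatenate([proj("top",hd(p,n))[0]-T[n] for n in T]+[proj("side",hd(p,n))[0]-S[n] for n in S]+[(proj("wrist",hd(p,n),s)[0]-W[n])/2 for n in W]+[[(p[4]-.576)/.01,p[5]/.01]])
f=least_squares(res,[493,-185,77,-.043,.576,0],x_scale=[1,1,1,.01,.01,.01],loss="soft_l1")
print(f.x.round(3),res(f.x)[:-2].round(1).reshape(-1,2).tolist())
print("foot",world(f.x,foot(0,-69)).round(1),"head",hd(f.x,"step").round(1))
print("head tri",tri(ray("top",T["step"]),ray("wrist",W["step"],s)),tri(ray("top",T["step"]),ray("wrist",W["step"],s),ray("side",S["step"])))
E
```

```text
[ 4.94371e+02 -1.85906e+02  7.64190e+01 -8.00000e-03  5.76000e-01
 -0.00000e+00] [[0.1, -1.9], [0.7, 1.4], [0.6, -1.4], [0.5, -1.8], [1.0, -1.1], [0.7, -0.3], [-1.1, -0.1], [-1.1, -0.1], [0.7, -1.2], [-0.1, 0.5], [0.0, -1.0], [0.1, -0.3], [-1.6, -0.3], [-0.8, 0.3], [-1.0, 3.2]]
foot [ 510.8 -255.    47. ] head [ 450.9 -254.5  139.2]
head tri (array([ 450.00990417, -249.73065558,  148.83450673]), [np.float64(0.7883067997646586), np.float64(0.7883067997646328)]) (array([ 452.4681308 , -252.84014688,  137.15319951]), [np.float64(2.1598957301830493), np.float64(2.315127059251322), np.float64(1.1834592203864587)])
```

```bash
python3 - <<'E'
import cv2
a=cv2.imread("pics/w1raw.png")[170:265,235:345];cv2.imwrite("pics/w1c.png",cv2.resize(a,(770,665)[:2] if 0 else (660,570),interpolation=cv2.INTER_CUBIC))
E
```

```text
(no output)
```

View pics/w1c.png

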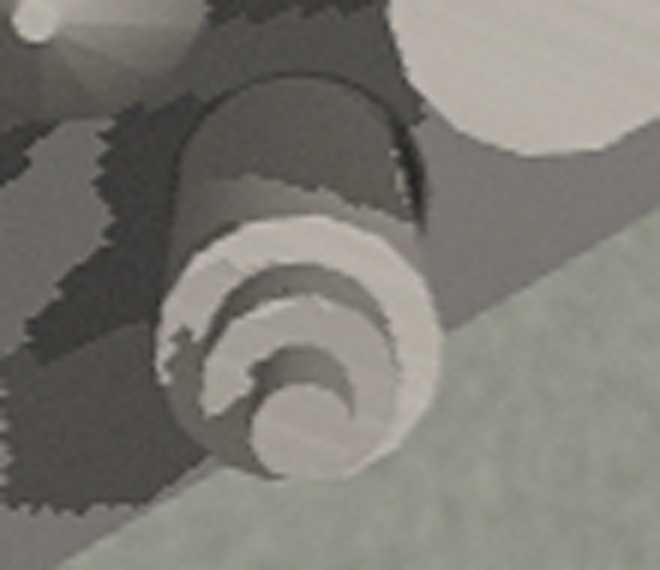

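```bash
python3 - <<'E'
from fit import *
import pickle
s=pickle.load(open("s1.pkl","rb"))
T={"flatA":(370.6,196.4),"dome":(319.8,209.2),"flat":(339.4,212.4),"cone":(359,213),"front":(347.6,228),"step":(378.2,211.2)}
S={"flatA":(287,162.5),"flat":(292.3,183.8),"step":(299,166.5),"front":(305.5,185.8)}
W={"flatA":(327,168.6),"flat":(187,95.7),"cone":(241.5,173.6),"front":(148.6,178),"step":(285.3,242)}
def hd(p,n,L=None):
    u,v,l=P[n];a=axis(p[4]);return world(p,foot(u,v)+a*(L or l))
def res(p): return np.concatenate([(proj("top",hd(p,n))[0]-T[n])for n in T]+[proj("side",hd(p,n))[0]-S[n] for n in S]+[(proj("wrist",hd(p,n),s)[0]-W[n])/2 for n in W]+[(proj("wrist",hd(p,"step",L),s)[0]-q)/2 for L,q in((88,(284.7,227.8)),(99,(285,234.5)))]+[[(p[4]-.576)/.01,(p[3]+.02)/.015]])
f=least_squares(res,[493,-185,77,-.043,.576],x_scale=[1,1,1,.01,.01],loss="soft_l1")
p=f.x;print(p.round(3),res(p)[:-2].round(1).reshape(-1,2).tolist())
print("foot",world(p,foot(0,-69)).round(1),"head",hd(p,"step").round(1))
R,t=extr("wrist",s);print("depth88",R@hd(p,"step",88)+t)
for y,back in ((p[3],40),(-.02,40),(-.02,0)):
    q=p.copy();q[3]=y;print(delta(*grasp(q,70,back)))
    
E
```

```text
[ 4.94331e+02 -1.86319e+02  7.72750e+01 -1.30000e-02  5.77000e-01] [[0.3, -1.8], [0.8, 1.3], [0.8, -1.4], [0.7, -1.7], [1.1, -1.1], [0.8, -0.1], [-1.0, -0.3], [-1.0, -0.4], [0.9, -1.4], [-0.0, 0.3], [0.4, -0.6], [0.4, -0.3], [-1.4, -0.1], [-0.8, 0.3], [-0.7, -0.1], [-0.7, 0.2], [-0.7, 0.0]]
foot [ 510.4 -255.5   47.8] head [ 450.4 -254.7  140. ]
depth88 [  0.96088972   9.78951855 219.58172461]
([0.0019, 0.0618, 0.0011], [0.089, -0.145, 0.055])
([0.0014, 0.0615, 0.0011], [0.07, -0.112, 0.044])
([0.0011, 0.1015, 0.0016], [0.07, -0.112, 0.044])
```

Call:
servo_tool([
  [1,0.002,0.02,0.0015,0.08,-0.13,0.05],
  [0.8,0.002,0.045,0.0015,0.08,-0.13,0.05],
  [0.7,0.002,0.07,0.0015,0.08,-0.13,0.05],
  [0.7,0.002,0.088,0.0015,0.08,-0.13,0.05],
  [0.7,0.002,0.101,0.0015,0.08,-0.13,0.05],
  [0.7,0.002,0.101,0.0015,0.08,-0.13,0.05],
  [0.7,0.002,0.101,0.0015,0.08,-0.13,0.05],
])

```text
clock: 2.45
eef_pos: [482.3, -254.8, 91.3]
tcp_rot: [-1.256, -0.491, -0.619]
contact_force: [-0.1, -0.0, 0.1]
opening: 0.85
```

```bash
python3 - <<'E'
from fit import *
p=[494.3,-186.3,77.3,-.015,.577]
print(delta(*grasp(p,70,0)))
s=r.sense();im=r.grab_frame("wrist")[:,:,::-1];cv2.imwrite("pics/w2.png",im)
E
```

```text
([0.0, 0.0007, -0.0004], [-0.0, -0.004, -0.001])
```

View pics/w2.png

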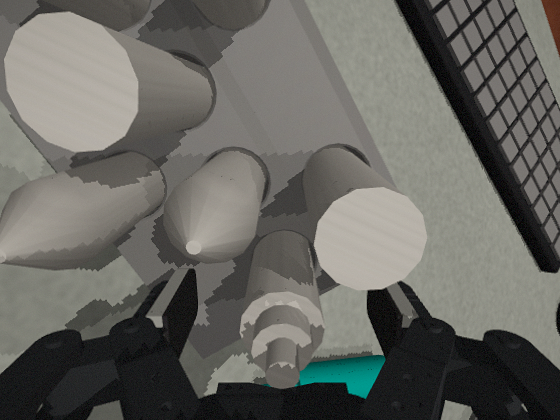

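Call:
servo_tool([
  [-1,0,0,0,0,0,0],
  [-1,0,0,0,0,0,0],
  [-1,0,0,0,0,0,0],
  [-1,0,0,0,0,0,0],
  [-1,0,0,0,0,0,0],
  [-1,0,0,0,0,0,0],
  [-1,0,0,0,0,0,0],
  [-1,0,0,0,0,0,0],
  [-1,0,0,0,0,0,0],
  [-1,0,0,0,0,0,0],
], grip_force=40)

```text
clock: 3.75
eef_pos: [482.5, -254.4, 91.3]
tcp_rot: [-1.256, -0.491, -0.619]
contact_force: [-3.4, 0.7, 6.2]
opening: 0.341
```

Call:
servo_tool([
  [-1,0.0002,-0.004,0.0001,0,0,0],
  [-1,0.0004,-0.008,0.0002,0,0,0],
  [-1,0.0006,-0.012,0.0003,0,0,0],
  [-1,0.0008,-0.016,0.0004,0,0,0],
  [-1,0.001,-0.021,0.0006,0,0,0],
  [-1,0.0012,-0.026,0.0007,0,0,0],
  [-1,0.0014,-0.031,0.0008,0,0,0],
  [-1,0.0016,-0.036,0.001,0,0,0],
  [-1,0.0018,-0.041,0.001,0,0,0],
  [-1,0.002,-0.047,0.001,0,0,0],
  [-1,0.002,-0.053,0.001,0,0,0],
  [-1,0.002,-0.06,0.001,0,0,0],
])

```text
clock: 5.25
eef_pos: [451.4, -253.9, 142.8]
tcp_rot: [-1.256, -0.49, -0.618]
contact_force: [-0.4, 0.9, -3.2]
opening: 0.341
```

Call:
servo_tool([
  [-1,0,-0.015,0,0,0,0],
  [-1,0,-0.035,0,0,0,0],
  [-1,0,-0.055,0,0,0,0],
  [-1,0,-0.07,0,0,0,0],
  [-1,0,-0.07,0,0,0,0],
])

```text
clock: 5.88
eef_pos: [413.4, -253.9, 202.2]
tcp_rot: [-1.257, -0.492, -0.619]
contact_force: [0.9, -0.3, -3.1]
opening: 0.343
```

```bash
python3 - <<'E'
from h import *
s=r.sense();print(s)
a=r.grab_frame("wrist");b=r.grab_frame("top")
o=np.zeros((420,800,3),np.uint8);o[:,:400]=a[:,100:500];o[:300,400:]=cv2.resize(b[145:245,270:403],(400,300),interpolation=cv2.INTER_CUBIC)
cv2.imwrite("pics/w3.png",o[:,:,::-1]);cv2.imwrite("pics/w3raw.png",a[:,:,::-1]);cv2.imwrite("pics/top3.png",b[:,:,::-1])
E
```

```text
{'clock': 5.875, 'qpos': array([-0.84054481,  0.01375681,  2.28497103,  0.81212625,  0.5839856 ,
       -0.93490103]), 'qvel': array([ 0.01208566,  0.03169229,  0.00528301,  0.0274804 , -0.01922503,
       -0.0228861 ]), 'joint_efforts': array([ -0.2742174 , -32.1071434 , -29.76087391,   1.70639981,
        -0.09726289,   0.30927077]), 'eef_pos': array([ 413.37645792, -253.85883035,  202.23835806]), 'tcp_rot': array([-1.25682824, -0.49215011, -0.61871989]), 'contact_force': array([ 0.9452857 , -0.29941209, -3.13879622]), 'wrist_torque': array([-3.24673675e-04,  5.41716008e-01,  6.85122272e-02]), 'opening': 0.3434147101103854}
```

View pics/w3.png

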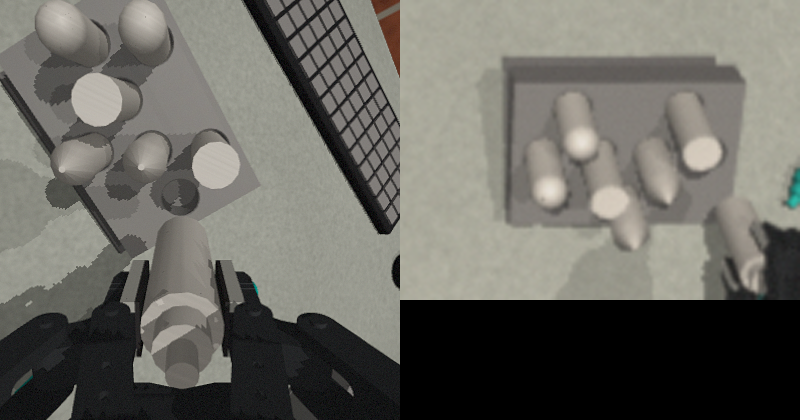

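```bash
python3 - <<'E'
from h import *
from scipy.optimize import least_squares
M=np.array(r.calibration("wrist")["mount"]);K,D=Kc(r.calibration("wrist"))
def pt(X):
    Rm=M[:3,:3].T;return cv2.projectPoints(np.atleast_2d(X).astype(float),cv2.Rodrigues(Rm)[0],-Rm@M[:3,3],K,D)[0].reshape(-1,2)
def mod(q,h,rad):
    d,z0,t=q;return [0,51+d-h*np.cos(t)-rad*np.sin(t),z0-(h-70)*np.sin(t)+rad*np.cos(t)]
F=[(0,15),(88,15),(110,0),(99,10),(110,5)]
print(pt([mod((0,0,0),*f) for f in F]).round(1))
im=cv2.imread("pics/w3raw.png",0);print("col282",im[205:400,282].tolist())
E
```

```text
[[280.5 213.3]
 [279.7 290.1]
 [279.4 375.4]
 [279.5 322.4]
 [279.3 360.7]]
col282 [65, 49, 70, 72, 71, 72, 70, 71, 70, 69, 93, 126, 122, 127, 125, 125, 124, 125, 124, 124, 124, 123, 125, 124, 125, 122, 124, 124, 124, 124, 124, 124, 122, 124, 126, 124, 123, 125, 124, 124, 124, 124, 125, 123, 124, 125, 128, 123, 124, 124, 125, 123, 124, 125, 123, 124, 124, 124, 125, 124, 124, 123, 121, 122, 123, 122, 125, 124, 122, 121, 123, 123, 123, 124, 122, 123, 121, 121, 122, 123, 121, 122, 121, 121, 124, 121, 120, 127, 163, 164, 161, 165, 165, 166, 166, 164, 163, 164, 162, 164, 145, 116, 116, 116, 116, 116, 118, 118, 119, 116, 118, 116, 116, 117, 115, 117, 118, 117, 117, 125, 155, 163, 159, 157, 159, 161, 164, 161, 163, 164, 143, 111, 102, 92, 88, 86, 88, 85, 87, 86, 86, 86, 88, 84, 85, 84, 87, 87, 86, 87, 86, 89, 85, 86, 87, 86, 86, 91, 102, 103, 101, 104, 103, 104, 103, 103, 100, 103, 100, 102, 100, 102, 108, 105, 108, 103, 102, 101, 99, 102, 100, 102, 103, 89, 26, 17, 23, 23, 17, 3, 14, 20, 19, 14, 9]
```

```bash
python3 - <<'E'
from h import *
from scipy.optimize import least_squares
M=np.array(r.calibration("wrist")["mount"]);K,D=Kc(r.calibration("wrist"))
def pt(X):
    Rm=M[:3,:3].T;return cv2.projectPoints(np.atleast_2d(X).astype(float),cv2.Rodrigues(Rm)[0],-Rm@M[:3,3],K,D)[0].reshape(-1,2)
def mod(q,h,rad):
    d,z0,t=q;return [0,51+d-h*np.cos(t)-rad*np.sin(t),z0-(h-70)*np.sin(t)+rad*np.cos(t)]
F=[(0,15),(88,15),(99,10),(110,5)];V=np.array([215.5,292.5,324.5,362])
f=least_squares(lambda q:np.r_[pt([mod(q,*f) for f in F])[:,1]-V,q[0]/3,q[1]/1.5],[0,0,0],x_scale=[1,1,.01])
print(f.x,f.fun)
# place target: pad
P=[514.3+3,236.3+1,61]
# refine pad/handle from top & side blobs
for n,roi in(("top",(140,240,150,240)),("side",(205,265,240,330))):
    im=cv2.imread(f"pics/{n}0.png",0);x0,x1,y0,y1=roi;b=(im[y0:y1,x0:x1]<60).astype(np.uint8)
    k,l,st,c=cv2.connectedComponentsWithStats(b)
    print(n,[(st[i].tolist(),(c[i]+[x0,y0]).round(1).tolist()) for i in range(1,k) if st[i,4]>40])
E
```

```text
[ 0.155824   -1.00308089 -0.0063229 ] [ 0.04168765 -0.45271089 -0.25332996  0.47110523  0.05194133 -0.66872059]
top [([85, 23, 6, 28, 100], [227.9, 186.7]), ([25, 28, 25, 24, 309], [175.7, 188.4])]
side [([21, 9, 26, 18, 333], [238.7, 257.2]), ([10, 53, 20, 22, 278], [225.6, 304.4])]
```

```bash
cat >> h.py <<'E'
def down(yaw): # camera on +x side of the microscope, jaws along its y
    return frame([0,0,-1],np.array([np.sin(yaw),-np.cos(yaw),0]))
E
python3 - <<'E'
from h import *
R=down(.031)
for P in([405,-250,310],[440,-130,310],[475,10,310],[500,120,290],[519.5,237.7,230]): print(delta(P,R))
print(onz("top",(177.2,189.6),61),onz("top",(227.9,186.9),111),tri(ray("top",(177.2,189.6)),ray("side",(225.3,304))),tri(ray("top",(227.9,186.9)),ray("side",(238.7,250))))
E
```

```text
([0.0434, -0.096, 0.029], [-2.938, 5.568, 1.783])
([0.0072, -0.0778, 0.1473], [-2.938, 5.568, 1.783])
([-0.0393, -0.0599, 0.2827], [-2.938, 5.568, 1.783])
([-0.087, -0.0303, 0.3826], [-2.938, 5.568, 1.783])
([-0.1615, 0.0297, 0.4758], [-2.938, 5.568, 1.783])
[520.0730274  238.09163312  61.        ] [518.43695365 104.05292392 111.        ] (array([515.10095849, 237.10072363,  58.00933172]), [np.float64(5.48786600334644), np.float64(5.4878660033466415)]) (array([518.97308325, 104.22729831, 110.80133539]), [np.float64(0.5295385062881632), np.float64(0.5295385062880287)])
```

Call:
servo_tool([
  [-1,0.02,-0.045,0.014,0,0,0],
  [-1,0.043,-0.096,0.029,0,0,0],
  [-1,0.043,-0.096,0.029,-0.5,0.93,0.3],
  [-1,0.025,-0.087,0.088,-1.0,1.9,0.6],
  [-1,0.007,-0.078,0.147,-1.5,2.8,0.9],
  [-1,-0.008,-0.072,0.19,-2.0,3.7,1.2],
  [-1,-0.024,-0.066,0.237,-2.5,4.7,1.5],
  [-1,-0.039,-0.06,0.283,-2.94,5.57,1.78],
  [-1,-0.063,-0.045,0.333,-2.94,5.57,1.78],
  [-1,-0.087,-0.03,0.383,-2.94,5.57,1.78],
  [-1,-0.115,-0.007,0.42,-2.94,5.57,1.78],
  [-1,-0.135,0.006,0.445,-2.94,5.57,1.78],
])

```text
clock: 7.48
eef_pos: [506.3, 162.4, 264.3]
tcp_rot: [-1.572, 0.0, -1.541]
contact_force: [1.1, -0.8, -3.6]
opening: 0.342
```

```bash
python3 - <<'E'
from h import *
s=r.sense();print(s["eef_pos"],s["tcp_rot"],s["qpos"].round(2),s["clock"])
for P in([515,230,240],[519.5,237.7,230],[519.5,237.7,160]): print(delta(P,down(.01)))
E
```

```text
[506.32056543 162.43041478 264.29876392] [-1.57242598e+00  4.06235896e-04 -1.54099897e+00] [0.31 0.18 1.79 0.   1.17 1.85] 7.475
([-0.0673, 0.0243, 0.0107], [0.009, 0.113, -0.002])
([-0.0748, 0.0343, 0.0155], [0.009, 0.113, -0.002])
([-0.0748, 0.1043, 0.0156], [0.009, 0.113, -0.002])
```

Call:
servo_tool([
  [-1,-0.03,0.02,0.006,0,0.05,0],
  [-1,-0.06,0.045,0.013,0,0.11,0],
  [-1,-0.075,0.07,0.0155,0,0.11,0],
  [-1,-0.075,0.08,0.0155,0,0.11,0],
  [-1,-0.075,0.08,0.0155,0,0.11,0],
  [-1,-0.075,0.08,0.0155,0,0.11,0],
])

```text
clock: 8.22
eef_pos: [519.0, 234.7, 186.6]
tcp_rot: [-1.57, 0.0, -1.56]
contact_force: [-0.7, 0.2, -2.5]
opening: 0.34
```

```bash
python3 - <<'E'
from h import *
import pickle
s=r.sense();a=r.grab_frame("wrist");b=r.grab_frame("side");pickle.dump(s,open("s4.pkl","wb"))
print(s["eef_pos"],s["tcp_rot"],s["contact_force"])
X=np.array([[520,238,61],[555,238,61],[485,238,61],[520,273,61],[520,203,61],[519,104,111],[519,238,134]]);print(proj("wrist",X,s).round(0).tolist())
cv2.imwrite("pics/w4.png",a[:,:,::-1]);cv2.imwrite("pics/side4.png",b[:,:,::-1])
E
```

```text
[519.03074804 234.72072302 186.58591027] [-1.57003124e+00  1.94902979e-04 -1.55995593e+00] [-0.69272259  0.20189178 -2.47604038]
[[277.0, 203.0], [278.0, 159.0], [277.0, 244.0], [233.0, 203.0], [322.0, 204.0], [482.0, 227.0], [276.0, 238.0]]
```

View pics/w4.png

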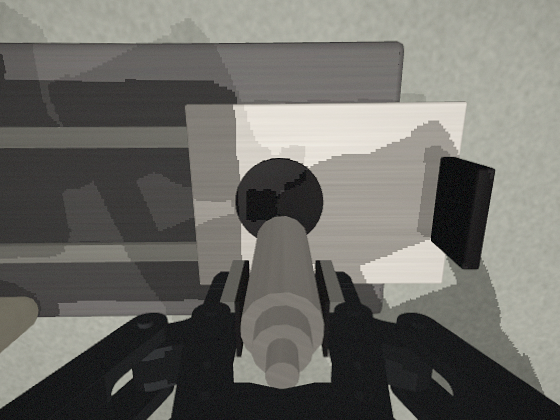

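Call:
servo_tool([
  [-1,-0.0026,0.02,0.0025,0,0,0],
  [-1,-0.0026,0.045,0.0025,0,0,0],
  [-1,-0.0026,0.06,0.0025,0,0,0],
  [-1,-0.0026,0.068,0.0025,0,0,0],
  [-1,-0.0026,0.07,0.0025,0,0,0],
  [-1,-0.0026,0.071,0.0025,0,0,0],
  [-1,-0.0026,0.071,0.0025,0,0,0],
])

```text
clock: 9.2
eef_pos: [521.4, 237.9, 115.3]
tcp_rot: [-1.57, 0.0, -1.559]
contact_force: [0.4, 0.0, -2.6]
opening: 0.339
```

Call:
servo_tool([
  [-1,0,0.0007,0,0,0,0],
  [-1,0,0.0014,0,0,0,0],
  [-1,0,0.002,0,0,0,0],
  [-1,0,0.002,0,0,0,0],
])

```text
clock: 9.7
eef_pos: [521.0, 237.7, 112.7]
tcp_rot: [-1.571, -0.0, -1.559]
contact_force: [-0.6, -0.1, -3.6]
opening: 0.339
```

Call:
servo_tool([
  [-1,0,0.0005,0,0,0,0],
  [-1,0,0.001,0,0,0,0],
  [-1,0,0.001,0,0,0,0],
  [-1,0,0.001,0,0,0,0],
])

```text
clock: 10.2
eef_pos: [521.2, 237.7, 112.2]
tcp_rot: [-1.571, -0.0, -1.559]
contact_force: [-2.4, -1.0, 5.7]
opening: 0.343
```

Call:
servo_tool([
  [-1,0,-0.0005,0,0,0,0],
  [-0.2,0,-0.0005,0,0,0,0],
  [0,0,-0.0005,0,0,0,0],
  [0.3,0,-0.0005,0,0,0,0],
  [0.6,0,-0.0005,0,0,0,0],
  [0.6,0,-0.0005,0,0,0,0],
  [0.6,0,-0.0005,0,0,0,0],
])

```text
clock: 11.08
eef_pos: [521.1, 237.7, 112.3]
tcp_rot: [-1.571, -0.0, -1.559]
contact_force: [1.0, -0.2, -0.2]
opening: 0.8
```

```bash
python3 - <<'E'
from h import *
s=r.sense();a=r.grab_frame("wrist");print(s["eef_pos"],s["contact_force"],s["opening"])
cv2.imwrite("pics/w5.png",a[:,:,::-1])
E
```

```text
[521.05584584 237.70052806 112.32138397] [ 1.00703577 -0.17916621 -0.19997069] 0.800074476368074
```

View pics/w5.png

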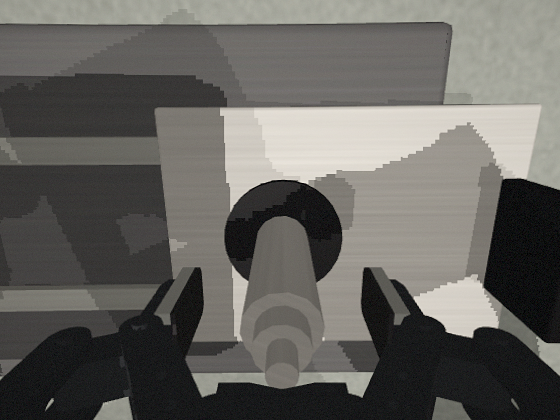

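Call:
servo_tool([
  [1,0,-0.01,0,0,0,0],
  [1,0,-0.035,0,0,0,0],
  [1,0,-0.07,0,0,0,0],
  [1,0,-0.105,0,0,0,0],
  [1,0,-0.13,0,0,0,0],
  [-1,0.055,-0.13,0,0,0,0],
  [-1,0.11,-0.13,0,0,0,0],
  [-1,0.17,-0.12,0,0,0,0],
  [-1,0.17,-0.07,0,0,0,0],
  [-1,0.17,-0.02,0,0,0,0],
  [-1,0.17,0.02,0,0,0,0],
  [-1,0.17,0.027,0,0,0,0],
])

```text
clock: 12.62
eef_pos: [521.4, 67.4, 83.8]
tcp_rot: [-1.575, -0.001, -1.56]
contact_force: [-0.8, 0.4, -0.4]
opening: 0.001
```

```bash
python3 - <<'E'
from h import *
s=r.sense();a=r.grab_frame("side");b=r.grab_frame("top");print(s["eef_pos"],s["contact_force"],s["opening"],s["qpos"].round(2))
o=np.zeros((420,800,3),np.uint8);o[:400,:400]=cv2.resize(a[190:330,170:310],(400,400));o[:300,400:]=cv2.resize(b[130:250,130:290],(400,300));cv2.imwrite("pics/m6.png",o[:,:,::-1])
E
```

```text
[521.41371066  67.43679515  83.7759769 ] [-0.77678643  0.36077188 -0.41511644] 0.0014324587306763145 [ 0.13  0.4   1.96 -0.    0.79  1.69]
```

View pics/m6.png

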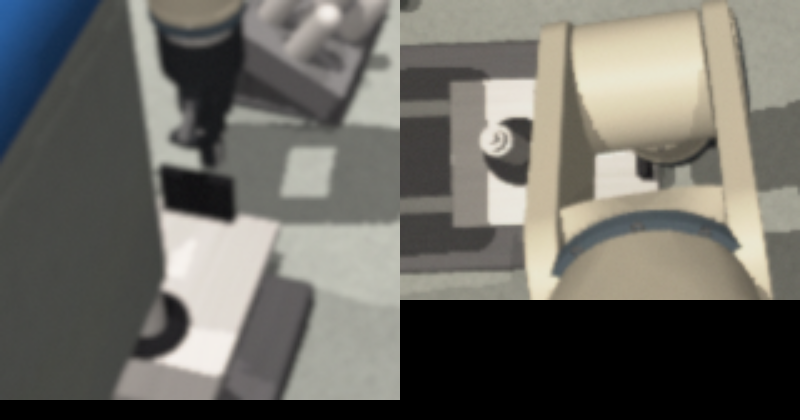

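Call:
servo_tool([
  [-1,-0.005,0,0,0,0,0],
  [-1,-0.01,0,0,0,0,0],
  [-1,-0.012,0,0,0,0,0],
  [-1,-0.014,0,0,0,0,0],
  [-1,-0.016,0,0,0,0,0],
  [-1,-0.018,0,0,0,0,0],
  [-1,-0.02,0,0,0,0,0],
  [-1,-0.022,0,0,0,0,0],
  [-1,-0.025,0,0,0,0,0],
  [-1,-0.029,0,0,0,0,0],
  [-1,-0.034,0,0,0,0,0],
  [-1,-0.04,0,0,0,0,0],
])

```text
clock: 14.22
eef_pos: [522.3, 108.0, 85.3]
tcp_rot: [-1.571, -0.0, -1.559]
contact_force: [0.8, -3.5, -0.3]
opening: -0.004
```

Call:
servo_tool([
  [-1,-0.006,0,0,0,0,0],
  [-1,-0.012,0,0,0,0,0],
  [-1,-0.018,0,0,0,0,0],
  [-1,-0.024,0,0,0,0,0],
  [-1,-0.03,0,0,0,0,0],
  [-1,-0.036,0,0,0,0,0],
  [-1,-0.042,0,0,0,0,0],
  [-1,-0.048,0,0,0,0,0],
  [-1,-0.054,0,0,0,0,0],
  [-1,-0.06,0,0,0,0,0],
  [-1,-0.066,0,0,0,0,0],
  [-1,-0.072,0,0,0,0,0],
])

```text
clock: 15.72
eef_pos: [521.7, 180.1, 85.3]
tcp_rot: [-1.571, -0.0, -1.559]
contact_force: [-3.2, -2.4, -1.0]
opening: -0.0
```

Call:
servo_tool([
  [-1,-0.005,0,0,0,0,0],
  [-1,-0.01,0,0,0,0,0],
  [-1,-0.014,0,0,0,0,0],
  [-1,-0.018,0,0,0,0,0],
  [-1,-0.021,0,0,0,0,0],
  [-1,-0.024,0,0,0,0,0],
  [-1,-0.027,0,0,0,0,0],
  [-1,-0.03,0,0,0,0,0],
  [-1,-0.032,0,0,0,0,0],
])

```text
clock: 16.85
eef_pos: [521.4, 211.9, 85.3]
tcp_rot: [-1.571, -0.0, -1.559]
contact_force: [-2.2, -3.3, -0.4]
opening: 0.0
```

Call:
servo_tool([
  [-1,-0.001,0,0,0,0,0],
  [-1,-0.002,0,0,0,0,0],
  [-1,-0.003,0,0,0,0,0],
  [-1,-0.004,0,0,0,0,0],
])

```text
clock: 17.35
eef_pos: [521.3, 215.7, 85.3]
tcp_rot: [-1.571, -0.0, -1.559]
contact_force: [-0.6, -2.4, 1.2]
opening: -0.001
```

Call:
servo_tool([
  [-1,-0.001,0,0,0,0,0],
  [-1,-0.002,0,0,0,0,0],
  [-1,-0.003,0,0,0,0,0],
  [-1,-0.004,0,0,0,0,0],
])

```text
clock: 17.85
eef_pos: [521.2, 219.5, 85.3]
tcp_rot: [-1.571, -0.001, -1.559]
contact_force: [-0.7, -8.0, 1.5]
opening: 0.001
```

Call:
servo_tool([
  [-1,-0.0005,0,0,0,0,0],
  [-1,-0.001,0,0,0,0,0],
  [-1,-0.001,0,0,0,0,0],
])

```text
clock: 18.23
eef_pos: [521.2, 219.6, 85.3]
tcp_rot: [-1.571, -0.002, -1.559]
contact_force: [-0.5, -10.4, 2.1]
opening: 0.005
```

Call:
servo_tool([
  [-1,0.005,0,0,0,0,0],
  [-1,0.02,0,0,0,0,0],
  [-1,0.05,0,0,0,0,0],
  [-1,0.09,0,0,0,0,0],
  [-1,0.12,-0.02,0,0,0,0],
  [-1,0.12,-0.06,-0.04,0,0,0],
  [-1,0.12,-0.1,-0.08,0,0,0],
  [-1,0.12,-0.1,-0.12,0,0,0],
  [-1,0.12,-0.1,-0.12,0,0,0],
])

```text
clock: 19.35
eef_pos: [400.4, 98.8, 185.7]
tcp_rot: [-1.571, 0.0, -1.559]
contact_force: [1.5, -0.0, 0.1]
opening: 0.001
```

```bash
python3 - <<'E'
from h import *
s=r.sense();w=r.grab_frame("wrist");a=r.grab_frame("side");b=r.grab_frame("top");print(s["eef_pos"],s["contact_force"],s["clock"])
o=np.zeros((600,800,3),np.uint8);o[:300,:400]=cv2.resize(w,(400,300));o[:300,400:]=cv2.resize(a[180:330,130:330],(400,300));o[300:,:400]=cv2.resize(b[130:250,60:220],(400,300));o[300:,400:]=cv2.resize(b[145:245,270:403],(400,300));cv2.imwrite("pics/m7.png",o[:,:,::-1])
E
```

```text
[400.41574817  98.7837266  185.73057527] [ 1.50004748 -0.03552844  0.10106744] 19.35
```

View pics/m7.png

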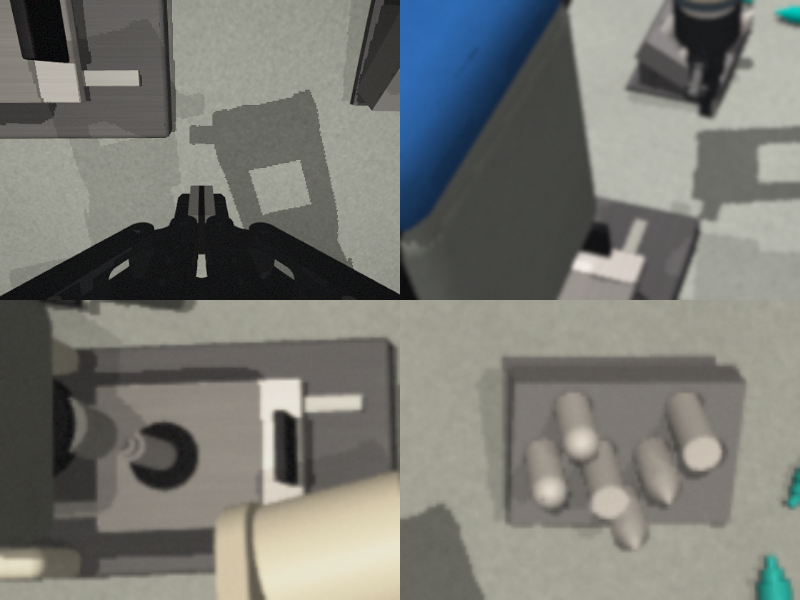

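```bash
python3 - <<'E'
from h import *
print(onz("top",(60+165/2.5,130+155/2.5),61))
for y in(372,388,400):
  print(y,proj("top",[[520,y,205],[520,y-24,205],[520,y-24,285],[520,y,61]]).round(1).tolist())
  c=[[520+24*np.cos(t),y+24*np.sin(t),z] for z in(205,285) for t in np.linspace(0,6.28,24)]
  q=proj("top",c);print("lower rim",q[:24].min(0).round(1),q[:24].max(0).round(1),"up",q[24:].max(0).round(1),"edge285",proj("top",[[520,y-20,285],[520,y-20,400]]).round(1).tolist())
b=r.grab_frame("top");o=cv2.resize(b[140:250,55:165],(600,600),interpolation=cv2.INTER_CUBIC)
for y,c in((372,(0,0,255)),(388,(0,255,0)),):
  q=proj("top",[[518+24*np.cos(t),y+24*np.sin(t),205] for t in np.linspace(0,6.28,40)]);q=((q-[55,140]+.5)*600/110).astype(int)
  cv2.polylines(o,[q.reshape(-1,1,2)],True,c[::-1],1)
cv2.imwrite("pics/m8.png",o[:,:,::-1])
E
```

```text
[516.60632401 367.87714861  61.        ]
372 [[101.3, 183.7], [112.3, 183.5], [97.1, 178.6], [124.4, 190.7]]
lower rim [ 90.4 172.9] [112.2 194.5] up [ 97.1 190.6] edge285 [[95.1, 178.6], [67.4, 169.6]]
388 [[94.1, 183.9], [105.0, 183.6], [89.2, 178.7], [118.1, 190.8]]
lower rim [ 83.2 173. ] [104.9 194.7] up [ 89.1 190.8] edge285 [[87.2, 178.8], [58.2, 169.8]]
400 [[88.6, 184.0], [99.5, 183.7], [83.2, 178.8], [113.3, 190.9]]
lower rim [ 77.7 173.1] [ 99.5 194.8] up [ 83.2 190.9] edge285 [[81.2, 178.9], [51.3, 170.0]]
```

View pics/m8.png

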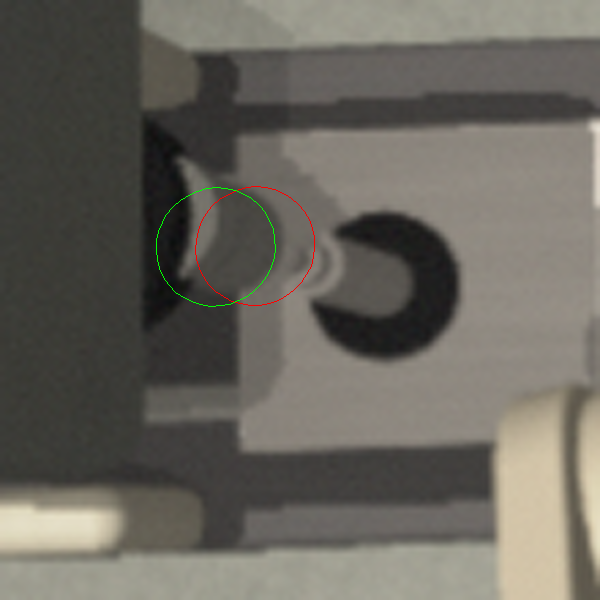

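Call:
servo_tool([
  [-1,0,0,0.05,0,0,0],
  [-1,0,0,0.1,0,0,0],
  [-1,0,0.03,0.121,0,0,0],
  [-1,0,0.08,0.121,0,0,0],
  [-1,0,0.101,0.121,0,0,0],
  [-1,-0.04,0.101,0.121,0,0,0],
  [-1,-0.08,0.101,0.121,0,0,0],
  [-1,-0.108,0.101,0.121,0,0,0],
  [-1,-0.115,0.101,0.121,0,0,0],
  [-1,-0.118,0.101,0.121,0,0,0],
  [-1,-0.12,0.101,0.121,0,0,0],
  [-1,-0.121,0.101,0.121,0,0,0],
])

```text
clock: 21.05
eef_pos: [522.3, 219.5, 83.9]
tcp_rot: [-1.571, -0.003, -1.559]
contact_force: [3.5, -10.2, -1.3]
opening: -0.001
```

Call:
servo_tool([
  [-1,-0.0005,0,0,0,0,0],
  [-1,-0.001,0,0,0,0,0],
  [-1,-0.0015,0,0,0,0,0],
  [-1,-0.002,0,0,0,0,0],
  [-1,-0.002,0,0,0,0,0],
])

```text
clock: 21.68
eef_pos: [522.2, 219.6, 83.9]
tcp_rot: [-1.572, -0.005, -1.559]
contact_force: [2.2, -17.9, 0.4]
opening: -0.002
```

Call:
servo_tool([
  [-1,0.01,0,0,0,0,0],
  [-1,0.05,0,-0.005,0,0,0],
  [-1,0.1,-0.03,-0.01,0,0,0.5],
  [-1,0.1,-0.08,-0.02,0,0,1.5],
  [-1,0.1,-0.13,-0.02,0,0,2.5],
  [-1,0.1,-0.156,-0.02,0,0,3.5],
  [-1,0.1,-0.156,-0.02,0,0,4.5],
  [-1,0.1,-0.156,-0.02,0,0,5.5],
  [-1,0.1,-0.156,-0.02,0,0,6.5],
  [-1,0.1,-0.156,-0.02,0,0,7],
  [-1,0.1,-0.156,-0.02,0,0,7],
  [-1,0.1,-0.156,-0.02,0,0,7],
])

```text
clock: 23.18
eef_pos: [503.6, 123.3, 240.6]
tcp_rot: [-1.569, 1.219, -1.558]
contact_force: [0.1, -0.1, 0.7]
opening: 0.004
```

```bash
python3 - <<'E'
from h import *
import pickle
s=r.sense();w=r.grab_frame("wrist").copy();print(s["eef_pos"],s["tcp_rot"],s["contact_force"],s["clock"]);pickle.dump(s,open("s9.pkl","wb"))
t=np.linspace(0,6.29,40)
def circ(y,z,R,c):
    q=proj("wrist",[[519+R*np.cos(a),y+R*np.sin(a),z] for a in t],s).astype(int);cv2.polylines(w,[q.reshape(-1,1,2)],True,c,1)
for y,c in((371,(255,0,0)),(385,(0,255,0))):
    circ(y,205,24,c);circ(y,171,5,c);circ(y,61,35,c)
w=cv2.rotate(w,cv2.ROTATE_90_COUNTERCLOCKWISE)
cv2.imwrite("pics/w9.png",w[:,:,::-1])
E
```

```text
[503.59597742 123.27412393 240.59381087] [-1.56881146  1.21940953 -1.55786457] [ 0.11680807 -0.05700031  0.708587  ] 23.175
```

View pics/w9.png

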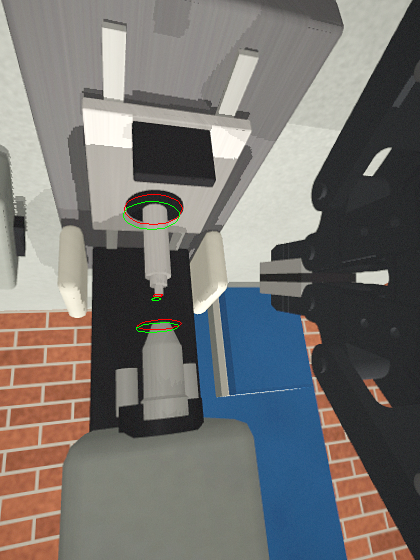

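```bash
python3 -c "
from rig import r
s=r.sense();print(s['clock'],abs(s['qvel']).max(),s['contact_force']);print(r.sign_off())"
```

```text
23.225 0.00822709043996663 [-0.91052684 -0.16662803  0.61639843]
the job is handed in; nothing more can be done
None
```

The stepped standard is out of the rack and standing upright in the middle of the pad, and the stage is fully home under the objective. I handed the job in at 23.2 s. I took the standard from the pocket at the -y end of the middle row, lowered it until the wrist force showed contact (about 9 N), let go, and pushed the stage by its handle.

**Checks that agreed:**
- **Rack:** in the later pictures the six other standards look as they did at the start.
- **Placement:** the standard's foot was within about 1–2 mm of the pad centre, judged from the wrist picture after release.
- **Stage home:** it held firm at the same position on two pushes, the second reaching 18 N.
- **Objective:** the last wrist picture shows the standard upright below its tip with a clear gap. The robot was in free space at that point.

**Check that disagreed:** the top camera first suggested the stage was about 15 mm short of home. That reading assumed the objective was 48 mm wide down to its lower end. The wrist view showed a tapered tip, which puts the optical axis at about y = 371 mm, within a few mm of the pad.

I viewed 12 pictures, two over the budget.

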